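# Stack the window seal of a gas cell

## Robot

A 6-joint arm with a two-finger parallel gripper is mounted at the origin on the work surface. World frame = base frame: x ahead of the robot, y to its left, z up, the work surface at z = 0. Lengths are in m, angles in degrees, forces in N, time in s.
With the tool pointing down it reaches from about 0.4 to 0.825 m from the base axis. Payload 7 kg.
Tool frame: the origin (TCP) lies between the finger pads; the fingertips stand 19 mm ahead of it and the grasp point (between the pads) is the TCP (r.finger_overhang is the distance from the TCP to the fingertips, in m); z points along the fingers, y is the direction in which the jaws open and shut (so a half turn about z gives the same grasp; the last joint's range is limited). The gripper opens to 88 mm and grips with 3 to 60 N. Pads are 19 mm wide; open, the fingers measure 130 mm over their backs; the gripper's body (78 mm by 193 mm) begins 47 mm behind the grasp point.
Start: joints at [-48.352, 20.546, 0.682, 0, -70.136, -16.507], TCP at [0.287, -0.611, 0.223] pointing down, gripper open.
Joint ranges: [-176.03, 176.03], [-82.01, 121.73], [-58.28, 71.71], [-173.87, 95.51], [-174.79, -0.11], [-173.66, 173.66]. Speed limits (degrees/s): [136.94, 136.94, 172.46, 180, 180, 180].

## Interface

Orientations are given as [roll, pitch, yaw] about the fixed x, y, z axes, in that order (R = Rz(yaw) Ry(pitch) Rx(roll)).
In Python, from plant import r, optics gives the robot as it stands. The module is installed in compiled form; this text tells all that it offers.
- The arm moves only by the tool step_arm, never from a script. Its argument "increments" is a list of rows, each an object of numbers: "tx", "ty", "tz": the shift along the world's x, y, z in mm; "ax", "ay", "az": the turn, a rotation vector about the world's x, y, z in degrees; "claw": the gripper command: -1 is shut, 1 is fully open, values between are in proportion. In form: [{"tx": .., "ty": .., "tz": .., "ax": .., "ay": .., "az": .., "claw": ..}, ...]. A call has 1 to 12 rows; each row shifts and turns the commanded pose from where the row before left it; what a row does not reach is not made up. A row lasts 1/10 s, in which the tool goes at most 50 mm and 8.59 degrees, less where a joint would pass 70% of its speed; a pose out of reach is approached as far as the arm can. A call with a gripper value outside its range is refused whole. The fingers move at their own pace and stop on an object; "newtons" is the grip in N (left out, the last holds). Time passes only in rows, so rows that do not move let the fingers close. It gives the time, the measured TCP pose, the force and the opening at its end, in the units of the state.
- r.get_state(): the state, without advancing time (a new reading comes with each control period).
- optics.capture(name): name is "side" or "top" or "wrist"; returns a dict with "image" (480x640x3 uint8, blue, green, red), "depth" (480x640 float32, m along the optical axis (not along the pixel's ray), 0 where there is no reading), "fx", "fy", "cx", "cy" (pixels), "R" (3x3) and "t" (3): a world point X has camera coordinates R X + t. Camera axes: x right, y down, z forward; pixel columns grow to the right and rows downward; lengths in m; the calibration is good to about 2 mm. A picture is of the moment at which its call begins.
- r.close_job(): hands the job in, once; it reports no verdict.
The state is a dict: "time_s": time; "joints": joint angles; "qd": joint speeds; "joint_torque": joint torques, N m; "tcp_pos": TCP position; "eef_rot": TCP orientation; "contact_force": force on the tool from outside, world axes, zero at the start; "moment": the same for the moment, N m; "gripper_width": finger opening in m.
Only numpy, scipy, OpenCV 4.12 (cv2) and the standard library are available. Lean on these libraries where they do the work, as an engineer would, in place of code of your own. Each camera call takes 0.05 s, during which the arm holds its last target. There are 200 camera calls.

## Task

Build up the window seal in the open gas cell body: put the plain thick seat ring at the bottom of its bore, lay the solid window disc on the ring, then set the stepped pressure ring on the window with its wide end down. Each piece must lie flat and fully home on the one below; the window is brittle crystal, so set it down rather than letting it fall. Leave the other things on the bench where they are.

Things in the scene. Friction and masses are not known exactly. Their poses are not given: they have to be found in the camera images.
- cell: Gas cell body, fixed on the mat. Steel base 136 mm (x) by 112 mm (y), 14 mm thick, under an aluminium barrel of 100 mm outer diameter, 64 mm high overall, with a vertical bore. Two finger reliefs cut the barrel through along its +y and -y, leaving curved cheeks at +x and -x. Brass hose barbs stick out along +x and -x, 36 mm up, to 86 mm from the axis. Origin: base underside, on the bore axis; z up.
- bore_floor (a point): Centre of the bore's floor, a ledge with a 44 mm opening on which the seat ring lies, 22 mm above the cell's underside. The bore is 65 mm in diameter. Axes as the cell.
- bore_mouth (a point): Centre of the bore's mouth at the barrel's top, 42 mm above the bore floor; it has a 45 degree lead-in chamfer 4 mm wide. Axes as the cell.
- relief (a point): In the middle of the +y finger relief (its twin lies opposite, at -y), 41 mm from the bore axis, level with the bore floor. Each relief is 42 mm wide, open upwards and outwards, and reaches down to the base plate, 8 mm below the bore floor, so fingers on opposite sides of a piece, in line with the cell's y, can go down with it. Axes as the cell.
- seat_ring: Plain thick white plastic (PTFE) ring of rectangular section: 62 mm outer diameter, 40 mm hole, 18 mm high; about 80 g. Lies flat on the mat. Origin: centre of its underside; z is its axis, up. Either face may go down.
- seat_mid (a point): Centre of the seat ring, 9 mm above its underside.
- window: Window: solid flat disc of amber-brown crystal, no hole, 62 mm in diameter, 16 mm thick; about 220 g; brittle. Lies flat on the mat. Origin: centre of its underside; z is its axis, up. Either face may go down.
- window_mid (a point): Centre of the window, 8 mm above its underside.
- pressure_ring: Stepped steel ring with a 43 mm hole right through: the lower part is 62 mm in outer diameter and 14 mm high, the neck above it 52 mm in outer diameter and 14 mm high (28 mm in all); about 250 g. Stands on the mat with its wide end down, as it must go into the cell. Origin: centre of its wide underside; z is its axis, up.
- cap_nut: Bystander: knurled aluminium cap nut, 118 mm in diameter, 26 mm high, lying behind the cell (for later; not used). Origin: centre of its underside.
- o_ring: Bystander: thin black rubber ring, 72 mm outer diameter, 6 mm high, a spare (not used). Origin: centre of its underside.
- tweezers: Bystander: steel tweezers, 142 mm long along its x, 10 mm high. Origin: middle of the underside.
- pin_spanner: Bystander: flat dark hook spanner, about 180 mm long along its x, 8 mm high. Origin: on its underside near the middle.
- beaker: Bystander: glass beaker, 70 mm across, 85 mm high. Origin: centre of its underside.
- wash_bottle: Bystander: white plastic bottle with a blue cap, 72 mm across, 170 mm high. Origin: centre of its underside.
- cuvette_rack: Bystander: white rack of cuvettes, 100 by 200 mm, 56 mm high. Origin: centre of its underside.
- sealed_cell: Bystander: assembled glass gas cell with two aluminium end caps and two stopcocks, lying in its cradle, 176 mm long along its x, 110 mm high. Origin: centre of its underside.
Not all that is in view belongs to the job. Of the things that look like the pressure_ring, the middle-sized one is meant.

How it is judged (in metres and radians):
On the way, in this order (a step that is already met when the one before it is completed fails the run):
1. the seat ring lies flat on the floor of the bore (z of seat_mid in the frame of bore_floor between 0.006 and 0.012 m and horizontal distance between seat_mid and bore_floor below 0.004 m and angle between the z axis of seat_ring and the z axis of bore_floor, either way round below 0.07 rad), for 0.2 s.
2. the window lies flat on the seat ring in the bore (all of step 1 and z of window_mid in the frame of bore_floor between 0.023 and 0.029 m and horizontal distance between window_mid and bore_floor below 0.004 m and angle between the z axis of window and the z axis of bore_floor, either way round below 0.07 rad), for 0.2 s.
3. the pressure ring stands on the window, wide end down (all of step 2 and z of pressure_ring in the frame of bore_floor between 0.031 and 0.037 m and horizontal distance between pressure_ring and bore_floor below 0.004 m and angle between pressure_ring's own z axis and vertical below 0.07 rad), for 0.2 s.
At the end, for the whole second after the job is handed in: In the cell's bore, from the floor up: seat ring, window, pressure ring with its wide end down, each flat (within 4 degrees), centred within 4 mm and within 3 mm of its height when fully home (undersides 0, 18 and 34 mm above the bore's floor), all released and at rest (all of step 3 and contact force between each of seat_ring, window, pressure_ring and the fingers below 0.05 N and linear speed of each of seat_ring, window, pressure_ring below 0.02 m/s); the robot touches nothing.
It fails at once if the window falls freely (more than about 8 mm) instead of being set down (linear speed of window above 0.4 m/s and contact force between window and the arm below 0.01 N and contact force between window and the fingers below 0.01 N).
It fails at once if one of the other things on the bench is shifted by more than 30 mm (distance of any of cap_nut, o_ring, tweezers, pin_spanner, beaker, wash_bottle, cuvette_rack, sealed_cell from where it was at the start of the episode above 0.03 m).
It also fails if it takes over 72 s, if anything falls off the work surface, if the arm or the gripper's body presses on something with over 40 N, if the wrist force passes 120 N, or if a joint passes its speed limit or range.

## Working session

There is one attempt and no reset: what is moved stays moved. The work goes in short steps, Python scripts to look and compute and a tool call to move; the robot and the scene stay as the last step left them, time stands still between calls to the robot, and variables do not carry over. Pictures are saved under pics/ and viewed, about 8 in all and at most 12, crops included, and the job is handed in when it is done.

Besides the shell and the picture viewer there is one more tool, called after "Call:" as name(argument=value, ...) on one line, values as JSON. step_arm: Moves the arm, as the interface text tells. Its arguments: {"type":"object","properties":{"increments":{"type":"array","items":{"type":"object","properties":{"tx":{"type":"number"},"ty":{"type":"number"},"tz":{"type":"number"},"ax":{"type":"number"},"ay":{"type":"number"},"az":{"type":"number"},"claw":{"type":"number"}}}},"newtons":{"type":"number"}},"required":["increments"]}

```bash
mkdir -p pics
cat > h.py <<'E'
import numpy as np, cv2
from plant import r, optics
def cap(n,save=None):
    c=optics.capture(n)
    if save: cv2.imwrite('pics/'+save,c['image'])
    np.savez('/tmp/'+n+'.npz',**c)
    return c
def plane(c,u,v,z):
    R=np.array(c['R']);t=np.array(c['t']); o=-R.T@t
    d=R.T@np.array([(u-c['cx'])/c['fx'],(v-c['cy'])/c['fy'],1.])
    return o+d*(z-o[2])/d[2]
def cloud(c):
    d=c['depth'];v,u=np.mgrid[:480,:640]
    P=np.stack([(u-c['cx'])/c['fx']*d,(v-c['cy'])/c['fy']*d,d],-1)
    X=(P-np.array(c['t']))@np.array(c['R']); X[d==0]=np.nan
    return X
E
python3 - <<'E'
from h import *
c=cap('top','top.png');print(r.get_state()['tcp_pos'],c['fx'],c['R'],c['t'])
c=cap('side','side.png')
E
```

```text
[ 0.28653846 -0.61063196  0.22173548] 441.23833609713347 [[ 0.00294861 -0.99990583  0.0134026 ]
 [-0.99962561 -0.00331183 -0.02716008]
 [ 0.02720191 -0.0133175  -0.99954125]] [-0.02812582  0.51461168  1.12619778]
```

View pics/top.png

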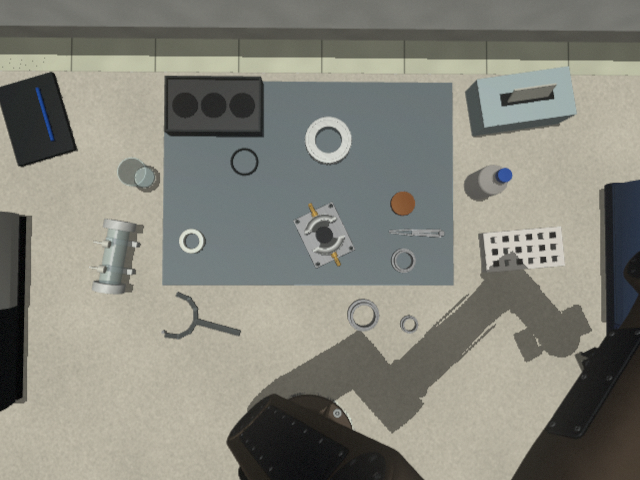

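View pics/side.png

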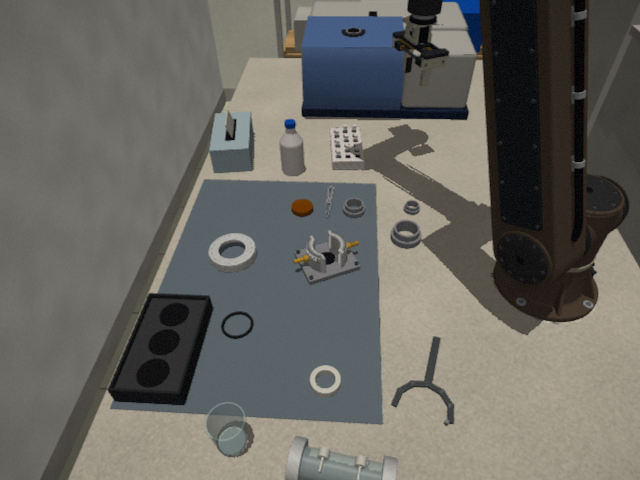

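The top view shows the seat ring at (191,241), window at (403,203) and cell at (323,235), with its barbs running from (310,205) to (337,265). The pressure-ring look-alikes are at (402,260), (363,315) and (409,324), and the middle-sized one is (402,260). Next I'll take rough positions from this view.

Run:
```python
from h import *
c=dict(np.load('/tmp/top.npz'));im=c['image'];X=cloud(c)
hsv=cv2.cvtColor(im,cv2.COLOR_BGR2HSV)
def at(u,v,w=2): return np.round(np.nanmedian(X[v-w:v+w+1,u-w:u+w+1].reshape(-1,3),0),4)
print('mat',at(250,220),'bench',at(450,350))
def blob(m,u,v,z,rad=22):
    k=np.zeros(m.shape,np.uint8);cv2.circle(k,(u,v),rad,255,-1);k&=m
    n,l,s,ce=cv2.connectedComponentsWithStats(k);i=1+np.argmax(s[1:,4])
    cs,_=cv2.findContours((l==i).astype(np.uint8),cv2.RETR_EXTERNAL,cv2.CHAIN_APPROX_NONE)
    (x,y),R=cv2.minEnclosingCircle(cs[0]); print(s[i],(x,y),R,'->',np.round(plane(c,x,y,z),4), 'diam',2*R/c['fx']*(1.1-z))
H,S,V=cv2.split(hsv)
white=((S<40)&(V>190)).astype(np.uint8)*255
blob(white,191,241,.02)
orange=((H<20)&(S>130)).astype(np.uint8)*255
blob(orange,403,203,.018)
hi=((X[...,2]>.008)).astype(np.uint8)*255
for u,v,z in((191,241,.02),(403,203,.018),(402,260,.016),(363,315,.02),(409,324,.02)): blob(hi,u,v,z); print(at(u,v))
br=((H>10)&(H<28)&(S>120)&(V>80)).astype(np.uint8);k=np.zeros_like(br);cv2.circle(k,(323,235),45,1,-1);br&=k
n,l,s,ce=cv2.connectedComponentsWithStats(br)
for i in range(1,n):
    if s[i,4]>5: print('brass',s[i],plane(c,*ce[i],.038))
Z=X[200:270,290:360]; m=Z[...,2]>.055; print(m.sum(),np.nanmax(Z[...,2]),Z[m].min(0),Z[m].max(0))
w=cap('wrist','w0.png');print(w['R'],w['t'],w['fx'])
print(r.get_state())
```

```text
mat [0.5607 0.1482 0.0023] bench [ 0.2276 -0.3683  0.0007]
[179 230  24  23 214] (190.72891235351562, 240.6325225830078) 11.842085838317871 -> [0.5068 0.2948 0.02  ] diam 0.05797072311762074
[391 192  24  23 427] (402.5, 203.1666717529297) 11.702427864074707 -> [ 0.6043 -0.2429  0.018 ] diam 0.05739314068187147
[179 229  25  25 314] (191.26744079589844, 241.1511688232422) 12.695148468017578 -> [0.5055 0.2934 0.02  ] diam 0.06214673215720187
[0.5062 0.2985 0.0026]
[390 192  25  24 468] (402.0, 203.42857360839844) 12.330585479736328 -> [ 0.6037 -0.2416  0.018 ] diam 0.06047386365874469
[ 0.6046 -0.244   0.0186]
[391 249  25  24 273] (402.8459777832031, 260.7606506347656) 12.280985832214355 -> [ 0.4572 -0.2439  0.016 ] diam 0.06034194018531405
[ 0.4588 -0.2441  0.0014]
[347 300  32  32 465] (362.4427490234375, 315.3110656738281) 16.14362335205078 -> [ 0.3191 -0.1402  0.02  ] diam 0.07902809794104884
[ 3.166e-01 -1.439e-01  3.000e-04]
[401 316  17  18 134] (408.6456298828125, 324.373779296875) 8.78188705444336 -> [ 0.2964 -0.2574  0.02  ] diam 0.042990090583203265
[ 0.2942 -0.2625  0.000
[... 412 characters left out ...]
0.38738937] 377.89532120286214
{'time_s': 0.15, 'joints': array([-4.83517435e+01,  2.05824370e+01,  6.46235030e-01, -1.37677426e-02,
       -7.01356982e+01, -1.65081329e+01]), 'qd': array([-0.07102396, -0.05664375,  0.20320349,  0.02016109, -0.09266716,
       -0.13482988]), 'joint_torque': array([ 1.05287891e-03, -5.83276141e+01,  2.93290937e+01,  7.00123340e+00,
        8.72144621e-03, -1.00290720e-04]), 'tcp_pos': array([ 0.28659084, -0.6107319 ,  0.2219389 ]), 'eef_rot': array([ 1.79927385e+02, -8.02150424e-03, -1.54864558e+02]), 'contact_force': array([-0.4043841 ,  0.22446716,  0.4046675 ]), 'moment': array([ 0.03239643,  0.0065448 , -0.04604576]), 'gripper_width': 0.08739197490270953}
```

Call:
step_arm(increments=[{"tx":10,"ty":30},{"tx":17,"ty":44},{"tx":18,"ty":44},{"tx":18,"ty":44},{"tx":18,"ty":44},{"tx":18,"ty":44},{"tx":18,"ty":44},{"tx":18,"ty":44},{"tx":18,"ty":44},{"tx":18,"ty":44},{"tx":18,"ty":44},{"tx":18,"ty":44}])

```text
$.increments[0]: bad value
```

Call:
step_arm(increments=[{"tx":18,"ty":44},{"tx":10,"ty":12},{},{},{}])

```text
$.increments[0]: bad value
```

Run:
```python
from h import *
w=cap('wrist','w1.png');s=r.get_state();print(s['time_s'],s['tcp_pos'],s['eef_rot'],-np.array(w['R']).T@w['t'])
```

```text
0.2 [ 0.28664143 -0.61079156  0.22208532] [ 1.79941472e+02 -4.71015132e-03 -1.54861665e+02] [ 0.22886103 -0.63815173  0.38325578]
```

View pics/w1.png

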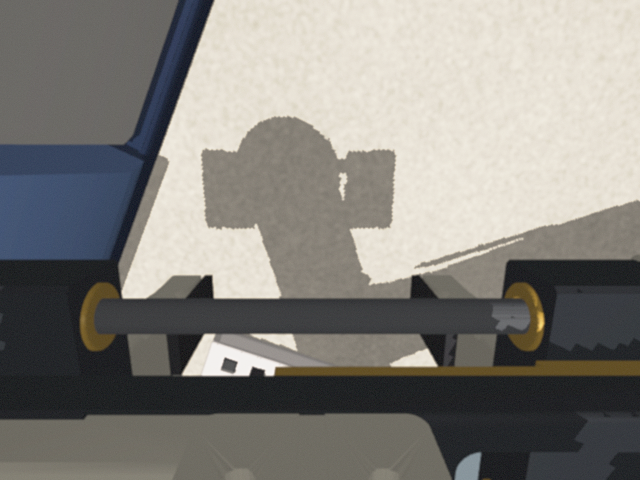

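The view shows the fingers hiding the rows below about 260. The point straight below the camera is near (320,145), so I have to offset the TCP to look at something. The move was refused because rows apparently need every field.

Call:
step_arm(increments=[{"tx":15,"ty":30,"tz":0,"ax":0,"ay":0,"az":0,"claw":1},{"tx":22,"ty":44,"tz":0,"ax":0,"ay":0,"az":0,"claw":1},{"tx":22,"ty":44,"tz":0,"ax":0,"ay":0,"az":0,"claw":1},{"tx":22,"ty":44,"tz":0,"ax":0,"ay":0,"az":0,"claw":1},{"tx":22,"ty":44,"tz":0,"ax":0,"ay":0,"az":0,"claw":1},{"tx":22,"ty":44,"tz":0,"ax":0,"ay":0,"az":0,"claw":1},{"tx":22,"ty":44,"tz":0,"ax":0,"ay":0,"az":0,"claw":1},{"tx":22,"ty":44,"tz":0,"ax":0,"ay":0,"az":0,"claw":1},{"tx":22,"ty":44,"tz":0,"ax":0,"ay":0,"az":0,"claw":1},{"tx":22,"ty":44,"tz":0,"ax":0,"ay":0,"az":0,"claw":1},{"tx":22,"ty":44,"tz":0,"ax":0,"ay":0,"az":0,"claw":1},{"tx":22,"ty":44,"tz":0,"ax":0,"ay":0,"az":0,"claw":1}], newtons=20)

```text
time_s: 1.4
tcp_pos: [0.5442, -0.095, 0.2229]
eef_rot: [-180.0, 0.0, -154.8]
contact_force: [1.1, -0.3, 0.7]
gripper_width: 0.0878
```

Call:
step_arm(increments=[{"tx":22,"ty":44,"tz":0,"ax":0,"ay":0,"az":0,"claw":1},{"tx":16,"ty":38,"tz":0,"ax":0,"ay":0,"az":0,"claw":1},{"tx":0,"ty":0,"tz":0,"ax":0,"ay":0,"az":0,"claw":1},{"tx":0,"ty":0,"tz":0,"ax":0,"ay":0,"az":0,"claw":1},{"tx":0,"ty":0,"tz":0,"ax":0,"ay":0,"az":0,"claw":1}])

```text
time_s: 1.9
tcp_pos: [0.5813, -0.0155, 0.2225]
eef_rot: [180.0, -0.0, -154.9]
contact_force: [0.4, -0.3, 0.7]
gripper_width: 0.0879
```

Run:
```python
from h import *
w=cap('wrist','w2.png');s=r.get_state();print(s['time_s'],s['tcp_pos'],s['eef_rot'],-np.array(w['R']).T@w['t'])
```

```text
1.95 [ 0.58132307 -0.01584889  0.2226961 ] [-1.79999774e+02 -8.95611812e-03 -1.54904086e+02] [ 0.52356752 -0.04271694  0.38384548]
```

View pics/w2.png

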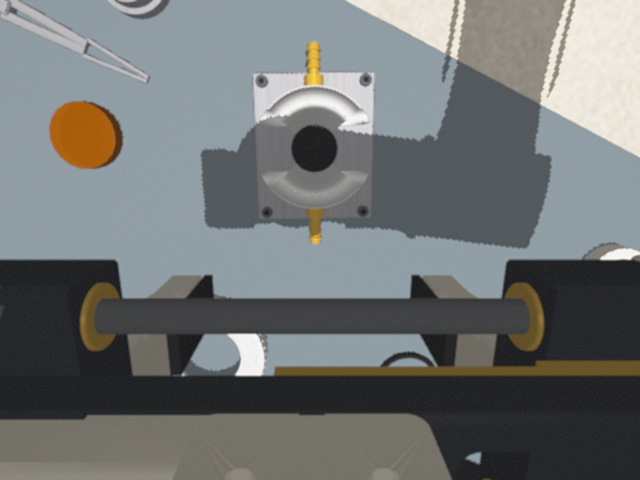

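Wrist view: the cell's dark hole is at (314,148) and its barbs run from (313,45) to (315,240). The window is at (86,134). I'll measure from this.

Run:
```python
from h import *
c=dict(np.load('/tmp/wrist.npz'));im=c['image'];X=cloud(c)
H,S,V=cv2.split(cv2.cvtColor(im,cv2.COLOR_BGR2HSV))
def comp(m,u,v):
    n,l,s,ce=cv2.connectedComponentsWithStats(m.astype(np.uint8));i=l[v,u];
    cs,_=cv2.findContours((l==i).astype(np.uint8),cv2.RETR_EXTERNAL,cv2.CHAIN_APPROX_NONE)
    return s[i],ce[i],cs[0]
s,ce,cn=comp(V<60,314,148);e=cv2.fitEllipse(cn);print('hole',s,ce,e,plane(c,*e[0],.024),'diam',np.mean(e[1])/c['fx']*(.384-.024))
s,ce,cn=comp((H<20)&(S>130),86,134);e=cv2.fitEllipse(cn);print('win',s,e,plane(c,*e[0],.014))
br=((H>10)&(H<28)&(S>120)&(V>60));br[250:]=0
pts=[]
for a in ((313,62),(315,230)):
    s,ce,cn=comp(br,*a);print(s,ce);pts.append(plane(c,*ce,.038))
d=pts[0]-pts[1];print('barb',pts,(pts[0]+pts[1])/2,np.degrees(np.arctan2(d[1],d[0])))
print('mat z',np.nanmedian(X[180:240,120:190,2]))
# barrel top rim
m=(X[...,2]>.060)&(X[...,2]<.072);m[250:]=0;m[:, :230]=0;m[:,400:]=0
ys,xs=np.nonzero(m);P=X[m];print('rim n',len(P),np.median(P[:,2]))
cs=np.vstack([x for x in cv2.findContours(m.astype(np.uint8),cv2.RETR_EXTERNAL,cv2.CHAIN_APPROX_NONE)[0]])
(x,y),R=cv2.minEnclosingCircle(cs);print((x,y),R,plane(c,x,y,.066),R*2/c['fx']*(.384-.066))
# base plate corners
p=(X[...,2]>.008)&(X[...,2]<.025);p[250:]=0;p[:,:200]=0;p[:,430:]=0
al=((X[...,2]>.008));al[250:]=0;al[:,:200]=0;al[:,430:]=0
al=cv2.morphologyEx(al.astype(np.uint8),cv2.MORPH_OPEN,np.ones((31,31)))
cn=max(cv2.findContours(al,0,1)[0],key=len);rc=cv2.minAreaRect(cn);print('base',rc,plane(c,*rc[0],.016),[plane(c,*q,.016)[:2].round(4) for q in cv2.boxPoints(rc)])
```

```text
hole [ 292  126   45   46 1614] [313.87112763 148.12515489] ((313.872314453125, 148.12254333496094), (44.07954788208008, 44.79125213623047), 169.16641235351562) [ 0.52536688 -0.03997338  0.024     ] diam 0.04233115126267602
win [  50  102   72   66 3733] ((84.92414855957031, 134.6139678955078), (62.80419158935547, 73.68158721923828), 120.47093200683594) [ 0.60608969 -0.24079822  0.014     ]
[305  42  17  43 523] [313.07456979  64.60994264]
[307 209  16  34 362] [314.70994475 224.01933702]
barb [array([ 0.46350785, -0.06996063,  0.038     ]), array([ 0.58727156, -0.009993  ,  0.038     ])] [ 0.52538971 -0.03997682  0.038     ] -154.1482688094817
mat z 0.0013242926831181254
rim n 4443 0.0648482750964639
(314.0, 146.5) 61.70301818847656 [ 0.52394753 -0.04074854  0.066     ] 0.10384653465133685
base ((298.7039794921875, 169.32052612304688), (57.5083122253418, 120.5752182006836), 26.029592514038086) [ 0.54946028 -0.04465077  0.016     ] [array([ 0.608 , -0.0744]), array([ 0.4942, -0.0694]), array([ 0.4939, -0.0164]), array([ 0.6096, -0.0177])]
```

Call:
step_arm(increments=[{"tx":-2,"ty":30,"tz":0,"ax":0,"ay":0,"az":0.75,"claw":1},{"tx":-2,"ty":45,"tz":0,"ax":0,"ay":0,"az":0,"claw":1},{"tx":-2,"ty":45,"tz":0,"ax":0,"ay":0,"az":0,"claw":1},{"tx":-2,"ty":45,"tz":0,"ax":0,"ay":0,"az":0,"claw":1},{"tx":-2,"ty":45,"tz":0,"ax":0,"ay":0,"az":0,"claw":1},{"tx":-2,"ty":45,"tz":0,"ax":0,"ay":0,"az":0,"claw":1},{"tx":-2,"ty":45,"tz":0,"ax":0,"ay":0,"az":0,"claw":1},{"tx":-2,"ty":38,"tz":0,"ax":0,"ay":0,"az":0,"claw":1},{"tx":0,"ty":0,"tz":0,"ax":0,"ay":0,"az":0,"claw":1},{"tx":0,"ty":0,"tz":0,"ax":0,"ay":0,"az":0,"claw":1},{"tx":0,"ty":0,"tz":0,"ax":0,"ay":0,"az":0,"claw":1}])

```text
time_s: 3.05
tcp_pos: [0.566, 0.3216, 0.2228]
eef_rot: [-180.0, -0.0, -154.2]
contact_force: [0.2, -0.7, 0.3]
gripper_width: 0.0879
```

Run:
```python
from h import *
c=cap('wrist','w3.png');s=r.get_state();print(s['time_s'],s['tcp_pos'],s['eef_rot'])
H,S,V=cv2.split(cv2.cvtColor(c['image'],cv2.COLOR_BGR2HSV));X=cloud(c)
R=np.array(c['R'])
q=R@np.array([.507,.295,.02])+c['t'];print('expected px',q[0]/q[2]*c['fx']+c['cx'],q[1]/q[2]*c['fy']+c['cy'])
m=((S<40)&(V>170)&(X[...,2]<.05)).astype(np.uint8);m[258:]=0
for cn in cv2.findContours(m,0,1)[0]:
    if len(cn)>60:
        e=cv2.fitEllipse(cn);print(e,plane(c,*e[0],.02),'d',np.mean(e[1])/c['fx']*.364)
```

```text
3.1 [0.56603721 0.32143678 0.22292598] [ 1.79999443e+02  6.57470170e-03 -1.54202292e+02]
expected px 314.08240119044797 144.05044989073042
((518.8617553710938, 253.2564697265625), (9.872793197631836, 42.226402282714844), 94.33374786376953) [0.51295499 0.52599892 0.02      ] d 0.025091746431898612
((345.148193359375, 205.35626220703125), (110.35723114013672, 252.7340087890625), 80.4296646118164) [0.54575929 0.34740256 0.02      ] d 0.17487013455675923
((112.9336166381836, 71.69246673583984), (8.61323356628418, 14.486684799194336), 124.44483947753906) [0.52900229 0.1056364  0.02      ] d 0.011125263814156077
((580.1063842773438, 113.2507095336914), (135.53656005859375, 294.86431884765625), 176.49659729003906) [0.37621139 0.50228586 0.02      ] d 0.20728745651467517
((223.72882080078125, 93.23624420166016), (193.988525390625, 325.7435607910156), 62.324180603027344) [0.50254736 0.20182978 0.02      ] d 0.2503106928764541
((13.754823684692383, 40.61394119262695), (33.02134323120117, 79.19940948486328), 173.7826690673828) [0.54278433 0.01904405 0.02      ] d 0.05404718145044088
```

Run:
```python
from h import *
c=dict(np.load('/tmp/wrist.npz'));X=cloud(c);im=c['image'][90:200,250:380]
g=im.min(2);t,m=cv2.threshold(g,0,255,cv2.THRESH_OTSU)
for mm,n in((m,'otsu'),((X[90:200,250:380,2]>.010).astype(np.uint8)*255,'depth')):
    cn=max(cv2.findContours(mm,0,1)[0],key=cv2.contourArea);e=cv2.fitEllipse(cn)
    print(n,t,e,plane(c,e[0][0]+250,e[0][1]+90,.020),np.mean(e[1])/c['fx']*.364)
cv2.imwrite('pics/c3.png',cv2.resize(np.hstack([im,cv2.merge([m]*3)]),None,fx=3,fy=3))
```

```text
otsu 117.0 ((64.89727020263672, 56.094276428222656), (64.81072998046875, 66.81005859375), 1.0882313251495361) [0.50833452 0.29649666 0.02      ] 0.06339052689050965
depth 117.0 ((64.83163452148438, 56.138877868652344), (64.76244354248047, 66.69536590576172), 2.0788981914520264) [0.50839769 0.29645914 0.02      ] 0.06331203372252514
```

View pics/c3.png

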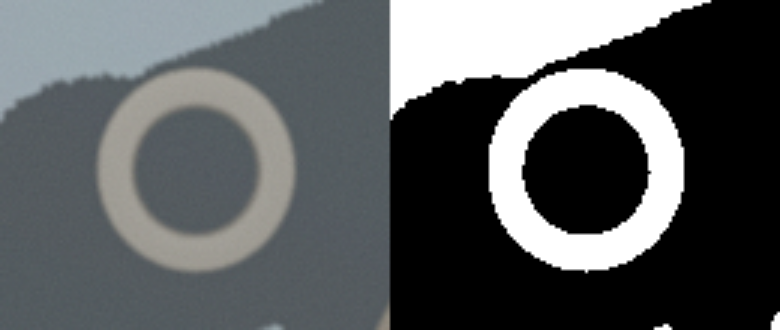

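The crop shows the seat ring cleanly segmented, centred at pixel (315,146), which gives (0.508,0.2965). Moving in to grasp it.

Call:
step_arm(increments=[{"tx":-30,"ty":-13,"tz":-20,"ax":0,"ay":0,"az":0,"claw":1},{"tx":-27.6,"ty":-12,"tz":-35,"ax":0,"ay":0,"az":0,"claw":1},{"tx":0,"ty":0,"tz":-45,"ax":0,"ay":0,"az":0,"claw":1},{"tx":0,"ty":0,"tz":-45,"ax":0,"ay":0,"az":0,"claw":1},{"tx":0,"ty":0,"tz":-30,"ax":0,"ay":0,"az":0,"claw":1},{"tx":0,"ty":0,"tz":-15,"ax":0,"ay":0,"az":0,"claw":1},{"tx":0,"ty":0,"tz":-9,"ax":0,"ay":0,"az":0,"claw":1},{"tx":0,"ty":0,"tz":0,"ax":0,"ay":0,"az":0,"claw":1},{"tx":0,"ty":0,"tz":0,"ax":0,"ay":0,"az":0,"claw":1}])

```text
time_s: 4.0
tcp_pos: [0.5089, 0.2979, 0.0247]
eef_rot: [180.0, 0.1, -154.1]
contact_force: [0.3, 0.6, 0.1]
gripper_width: 0.0876
```

Call:
step_arm(increments=[{"tx":0,"ty":0,"tz":0,"ax":0,"ay":0,"az":0,"claw":-1},{"tx":0,"ty":0,"tz":0,"ax":0,"ay":0,"az":0,"claw":-1},{"tx":0,"ty":0,"tz":0,"ax":0,"ay":0,"az":0,"claw":-1},{"tx":0,"ty":0,"tz":0,"ax":0,"ay":0,"az":0,"claw":-1},{"tx":0,"ty":0,"tz":0,"ax":0,"ay":0,"az":0,"claw":-1},{"tx":0,"ty":0,"tz":0,"ax":0,"ay":0,"az":0,"claw":-1},{"tx":0,"ty":0,"tz":0,"ax":0,"ay":0,"az":0,"claw":-1},{"tx":0,"ty":0,"tz":0,"ax":0,"ay":0,"az":0,"claw":-1}], newtons=20)

```text
time_s: 4.8
tcp_pos: [0.5081, 0.298, 0.0236]
eef_rot: [-180.0, -0.0, -154.1]
contact_force: [0.3, 0.4, 0.4]
gripper_width: 0.029
```

Run:
```python
from h import *
s=r.get_state();print(s['tcp_pos'],s['gripper_width'])
c=cap('wrist');d=cap('side')
cv2.imwrite('pics/c4.png',np.hstack([c['image'],cv2.resize(d['image'][300:460,220:440],(660,480))])[:, ::][::1])
im=cv2.imread('pics/c4.png');cv2.imwrite('pics/c4.png',cv2.resize(im,(800,295)))
```

```text
[0.50813182 0.29796223 0.02362632] 0.02898074967933511
```

View pics/c4.png

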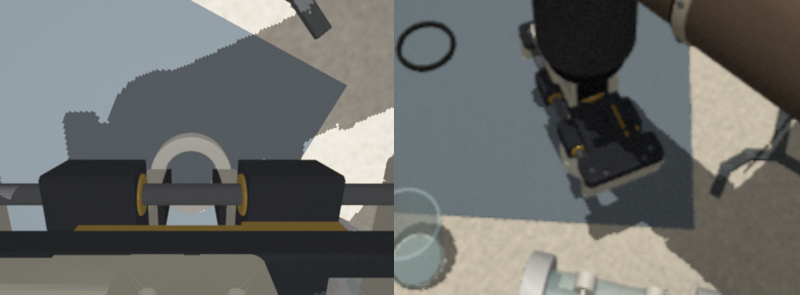

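The wrist view shows the ring between the fingers but pushed toward the camera, with the jaws closed to 29 mm, so the ring slipped out. I'll find where it is now.

Run:
```python
from h import *
c=dict(np.load('/tmp/wrist.npz'));X=cloud(c)
o=-np.array(c['R']).T@c['t'];print('cam',o,r.get_state()['tcp_pos'])
im=c['image'];g=im.min(2)
for row in (205,212,217,222,227,232,237,242,250):
    print(row,[(u,int(g[row,u]),X[row,u].round(4).tolist()) for u in (270,310,340)])
cv2.imwrite('pics/c5.png',cv2.resize(im[190:380,200:440],None,fx=3,fy=3))
```

```text
cam [0.45067292 0.26994249 0.18491762] [0.50812933 0.29794056 0.02359972]
205 [(270, 85, [0.4854, 0.2639, 0.001]), (310, 85, [0.4769, 0.2816, 0.0007]), (340, 82, [0.4704, 0.2947, 0.0016])]
212 [(270, 82, [0.4885, 0.2654, 0.0015]), (310, 84, [0.48, 0.2831, 0.0011]), (340, 83, [0.4735, 0.2963, 0.0012])]
217 [(270, 84, [0.4909, 0.2664, 0.0007]), (310, 123, [0.4813, 0.2838, 0.0063]), (340, 83, [0.4758, 0.2975, 0.0008])]
222 [(270, 86, [0.4932, 0.2674, 0.0008]), (310, 129, [0.4816, 0.2839, 0.0169]), (340, 88, [0.4779, 0.2985, 0.0017])]
227 [(270, 84, [0.4953, 0.2685, 0.0016]), (310, 153, [0.4832, 0.2847, 0.0194]), (340, 121, [0.4783, 0.2978, 0.0132])]
232 [(270, 124, [0.4955, 0.2695, 0.0101]), (310, 153, [0.4849, 0.2856, 0.021]), (340, 153, [0.4794, 0.2979, 0.0191])]
237 [(270, 149, [0.4952, 0.2705, 0.0195]), (310, 151, [0.4872, 0.2867, 0.0198]), (340, 152, [0.4815, 0.299, 0.0187])]
242 [(270, 152, [0.4974, 0.2715, 0.0191]), (310, 147, [0.4896, 0.2878, 0.0185]), (340, 152, [0.4837, 0.3002, 0.018])]
250 [(270, 150, [0.5007, 0.273, 0.0195]), (310, 86, [0.4973, 0.2915, 0.0017]), (340, 148, [0.4871, 0.3019, 0.0183])]
```

View pics/c5.png

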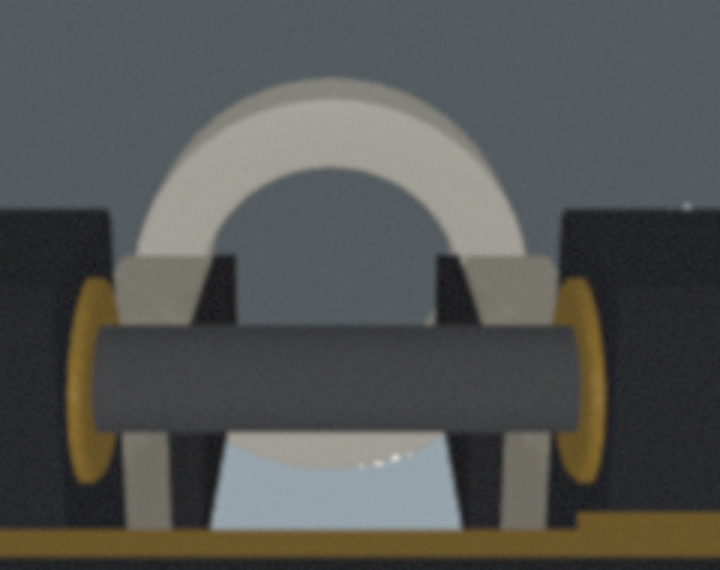

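Run:
```python
from h import *
print(r.finger_overhang, r.get_state()['gripper_width'],[a for a in dir(r) if a[0]!='_'])
c=dict(np.load('/tmp/wrist.npz'));X=cloud(c)
for v,u in ((276,250),(276,270),(285,275),(340,265),(350,258),(276,350),(285,372),(280,360),(340,355),(278,245),(278,375)): print(v,u,c['image'][v,u],X[v,u].round(4))
```

```text
0.019 0.020946474661793127 ['Unreachable', 'close_job', 'finger_overhang', 'get_state']
276 250 [109 120 123] [0.5108 0.2699 0.033 ]
276 270 [81 84 86] [0.5087 0.2777 0.0286]
285 275 [31 25 29] [0.5071 0.2806 0.04  ]
340 265 [41 38 34] [0.5131 0.2832 0.0731]
350 258 [38 36 37] [0.518  0.2827 0.0721]
276 350 [33 33 29] [0.4935 0.3092 0.0284]
285 372 [107 117 121] [0.4888 0.315  0.0437]
280 360 [108 116 118] [0.4905 0.3112 0.0382]
340 355 [36 32 30] [0.5016 0.3108 0.0698]
278 245 [104 116 117] [0.5115 0.2683 0.0356]
278 375 [107 117 119] [0.4879 0.3174 0.035 ]
```

The jaws are still closing freely (21 mm now) with no force. By depth, the visible fingertips end near z≈0.03, above the ring's top, although the text puts them at 0.005. I'll open and feel downwards in small steps to find where the tips really are.

Call:
step_arm(increments=[{"tx":0,"ty":0,"tz":0,"ax":0,"ay":0,"az":0,"claw":1},{"tx":0,"ty":0,"tz":0,"ax":0,"ay":0,"az":0,"claw":1},{"tx":0,"ty":0,"tz":0,"ax":0,"ay":0,"az":0,"claw":1},{"tx":0,"ty":0,"tz":0,"ax":0,"ay":0,"az":0,"claw":1},{"tx":0,"ty":0,"tz":0,"ax":0,"ay":0,"az":0,"claw":1},{"tx":0,"ty":0,"tz":0,"ax":0,"ay":0,"az":0,"claw":1},{"tx":0,"ty":0,"tz":0,"ax":0,"ay":0,"az":0,"claw":1},{"tx":0,"ty":0,"tz":0,"ax":0,"ay":0,"az":0,"claw":1},{"tx":0,"ty":0,"tz":0,"ax":0,"ay":0,"az":0,"claw":1}])

```text
time_s: 5.8
tcp_pos: [0.5081, 0.298, 0.0237]
eef_rot: [180.0, 0.0, -154.1]
contact_force: [-0.2, 0.7, -0.3]
gripper_width: 0.0853
```

Call:
step_arm(increments=[{"tx":0,"ty":0,"tz":-3,"ax":0,"ay":0,"az":0,"claw":1},{"tx":0,"ty":0,"tz":0,"ax":0,"ay":0,"az":0,"claw":1},{"tx":0,"ty":0,"tz":-3,"ax":0,"ay":0,"az":0,"claw":1},{"tx":0,"ty":0,"tz":0,"ax":0,"ay":0,"az":0,"claw":1}])

```text
time_s: 6.2
tcp_pos: [0.5079, 0.2977, 0.0172]
eef_rot: [-180.0, -0.0, -154.1]
contact_force: [-0.2, 0.4, -0.3]
gripper_width: 0.0881
```

Call:
step_arm(increments=[{"tx":0,"ty":0,"tz":-3,"ax":0,"ay":0,"az":0,"claw":1},{"tx":0,"ty":0,"tz":0,"ax":0,"ay":0,"az":0,"claw":1},{"tx":0,"ty":0,"tz":-3,"ax":0,"ay":0,"az":0,"claw":1},{"tx":0,"ty":0,"tz":0,"ax":0,"ay":0,"az":0,"claw":1}])

```text
time_s: 6.6
tcp_pos: [0.508, 0.2978, 0.0113]
eef_rot: [-180.0, -0.0, -154.1]
contact_force: [1.0, -0.4, 0.0]
gripper_width: 0.088
```

Run:
```python
from h import *
c=cap('side','s6.png');s=r.get_state();print(s['tcp_pos'],s['contact_force'])
R=np.array(c['R'])
for p in ((.508,.298,.011),(.508,.298,0.002)):
    q=R@np.array(p)+c['t'];print(q[:2]/q[2]*c['fx']+[c['cx'],c['cy']],q[2])
w=cap('wrist');X=cloud(w)
for v in range(255,300,5): print(v,[(u,w['image'][v,u].tolist(),X[v,u].round(3).tolist()) for u in (185,205,430,450)])
cv2.imwrite('pics/c6.png',np.vstack([cv2.resize(c['image'][300:420,240:430],(570,360)),cv2.resize(w['image'][180:380,100:540],(570,240))]))
```

```text
[0.50800538 0.29778973 0.01140151] [0.58033511 1.13807345 0.39801502]
[325.18302037 380.8600765 ] 0.9269271752233215
[325.22835281 383.12959482] 0.9332451168093241
255 [(185, [137, 131, 123], [0.522, 0.238, 0.001]), (205, [136, 129, 120], [0.519, 0.246, 0.0]), (430, [134, 130, 120], [0.472, 0.342, 0.001]), (450, [137, 131, 122], [0.467, 0.35, 0.002])]
260 [(185, [137, 131, 122], [0.524, 0.239, 0.002]), (205, [135, 129, 121], [0.52, 0.247, 0.002]), (430, [137, 132, 121], [0.474, 0.344, 0.001]), (450, [135, 128, 119], [0.47, 0.352, 0.001])]
265 [(185, [135, 128, 121], [0.527, 0.24, 0.001]), (205, [134, 130, 121], [0.523, 0.248, 0.001]), (430, [137, 132, 123], [0.476, 0.344, 0.001]), (450, [137, 130, 122], [0.472, 0.353, 0.002])]
270 [(185, [136, 131, 123], [0.53, 0.24, 0.001]), (205, [136, 130, 123], [0.525, 0.249, 0.002]), (430, [136, 130, 122], [0.478, 0.346, 0.001]), (450, [135, 128, 118], [0.474, 0.355, 0.0])]
275 [(185, [143, 148, 150], [0.523, 0.245, 0.019]), (205, [83, 81, 76], [0.521, 0.252, 0.015]), (430, [145, 153, 152], [0.477, 0.339, 0.019]), (450, [143, 150, 148], [0.473, 0.347, 0.019])]
280 [(185, [153, 168, 171], [0.521, 0.247, 0.027]), (205, [50, 46, 47], [0.521, 0.253, 0.021]), (430, [151, 166, 170], [0.478, 0.337, 0.026]), (450, [153, 168, 171], [0.474, 0.344, 0.026])]
285 [(185, [155, 167, 173], [0.521, 0.248, 0.032]), (205, [44, 42, 45], [0.52, 0.255, 0.027]), (430, [146, 161, 164], [0.479, 0.336, 0.03]), (450, [152, 166, 169], [0.475, 0.343, 0.03])]
290 [(185, [151, 165, 167], [0.522, 0.249, 0.035]), (205, [47, 44, 45], [0.522, 0.256, 0.028]), (430, [51, 52, 53], [0.48, 0.336, 0.033]), (450, [152, 167, 171], [0.476, 0.341, 0.036])]
295 [(185, [151, 165, 170], [0.523, 0.25, 0.035]), (205, [42, 40, 40], [0.524, 0.256, 0.028]), (430, [44, 41, 44], [0.481, 0.335, 0.038]), (450, [154, 168, 172], [0.477, 0.34, 0.041])]
```

View pics/c6.png

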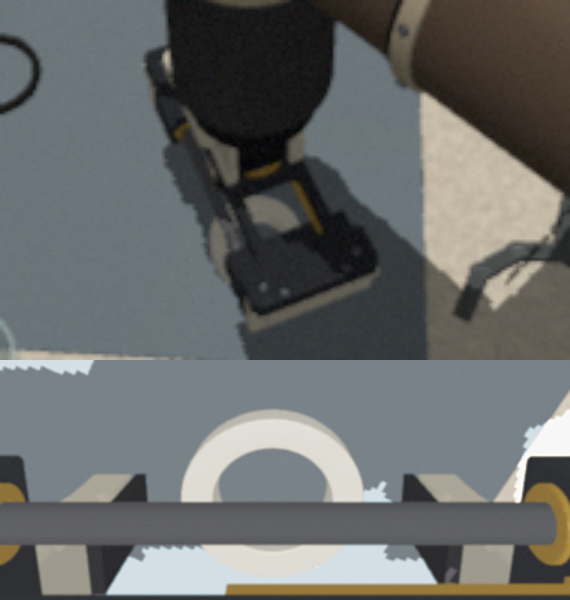

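The picture shows the open fingers with their tips level with the ring's top. The tips sit about 7 mm behind the reported TCP, not 19 mm ahead, so z is off by about 26 mm. Laterally everything is centred. I'll go 12 mm lower, feeling for contact, then close.

Call:
step_arm(increments=[{"tx":0,"ty":0,"tz":-4,"ax":0,"ay":0,"az":0,"claw":1},{"tx":0,"ty":0,"tz":-4,"ax":0,"ay":0,"az":0,"claw":1},{"tx":0,"ty":0,"tz":-3,"ax":0,"ay":0,"az":0,"claw":1},{"tx":0,"ty":0,"tz":0,"ax":0,"ay":0,"az":0,"claw":1}])

```text
time_s: 7.1
tcp_pos: [0.5078, 0.2976, -0.0]
eef_rot: [-180.0, -0.1, -154.1]
contact_force: [0.0, 0.2, 0.5]
gripper_width: 0.0877
```

Call:
step_arm(increments=[{"tx":0,"ty":0,"tz":0,"ax":0,"ay":0,"az":0,"claw":-1},{"tx":0,"ty":0,"tz":0,"ax":0,"ay":0,"az":0,"claw":-1},{"tx":0,"ty":0,"tz":0,"ax":0,"ay":0,"az":0,"claw":-1},{"tx":0,"ty":0,"tz":0,"ax":0,"ay":0,"az":0,"claw":-1},{"tx":0,"ty":0,"tz":0,"ax":0,"ay":0,"az":0,"claw":-1},{"tx":0,"ty":0,"tz":0,"ax":0,"ay":0,"az":0,"claw":-1}])

```text
time_s: 7.7
tcp_pos: [0.5082, 0.298, 0.0008]
eef_rot: [180.0, 0.0, -154.1]
contact_force: [0.1, 0.0, 0.1]
gripper_width: 0.0617
```

Gripped at 61.7 mm. Lifting and carrying it to above the cell.

Call:
step_arm(increments=[{"tx":0,"ty":0,"tz":20,"ax":0,"ay":0,"az":0,"claw":-1},{"tx":0,"ty":0,"tz":40,"ax":0,"ay":0,"az":0,"claw":-1},{"tx":1.2,"ty":-20,"tz":40,"ax":0,"ay":0,"az":0,"claw":-1},{"tx":2,"ty":-45,"tz":0,"ax":0,"ay":0,"az":0,"claw":-1},{"tx":2,"ty":-45,"tz":0,"ax":0,"ay":0,"az":0,"claw":-1},{"tx":2,"ty":-45,"tz":0,"ax":0,"ay":0,"az":0,"claw":-1},{"tx":2,"ty":-45,"tz":0,"ax":0,"ay":0,"az":0,"claw":-1},{"tx":2,"ty":-45,"tz":0,"ax":0,"ay":0,"az":0,"claw":-1},{"tx":2,"ty":-40,"tz":0,"ax":0,"ay":0,"az":0,"claw":-1},{"tx":2,"ty":-33,"tz":0,"ax":0,"ay":0,"az":0,"claw":-1},{"tx":2,"ty":-20,"tz":0,"ax":0,"ay":0,"az":0,"claw":-1},{"tx":0,"ty":0,"tz":0,"ax":0,"ay":0,"az":0,"claw":-1}])

```text
time_s: 8.9
tcp_pos: [0.525, -0.0423, 0.1005]
eef_rot: [180.0, -0.0, -154.3]
contact_force: [-0.8, 0.2, -0.3]
gripper_width: 0.0614
```

Call:
step_arm(increments=[{"tx":0,"ty":0,"tz":0,"ax":0,"ay":0,"az":0,"claw":-1},{"tx":0,"ty":0,"tz":0,"ax":0,"ay":0,"az":0,"claw":-1}])

```text
time_s: 9.1
tcp_pos: [0.5253, -0.0395, 0.1006]
eef_rot: [180.0, 0.0, -154.1]
contact_force: [-0.0, 0.9, -1.7]
gripper_width: 0.0612
```

Run:
```python
from h import *
s=r.get_state();print(s['tcp_pos'],s['eef_rot'],s['contact_force'],s['gripper_width'], (np.array([.5253,-.0400])-s['tcp_pos'][:2])*1000)
w=cap('wrist','w7.png');X=cloud(w)
# ring top + barrel visible?
m=(X[...,2]>.055)&(X[...,2]<.08);m[330:]=0
ys,xs=np.nonzero(m);print(len(xs),xs.min() if len(xs) else 0,xs.max() if len(xs) else 0)
for row in range(150,300,10): print(row,X[row,318].round(4))
```

```text
[ 0.52531714 -0.0395242   0.10063318] [ 1.79993796e+02  3.52461121e-03 -1.54092015e+02] [-0.01580367  0.91001317 -1.74637967] 0.0612448610879129 [-0.0171378  -0.47580379]
5256 229 395
150 [ 0.469  -0.0632  0.0393]
160 [ 0.4738 -0.0609  0.0444]
170 [ 0.4788 -0.0585  0.0449]
180 [ 0.4823 -0.0571  0.0657]
190 [ 0.4871 -0.0547  0.0642]
200 [ 0.4917 -0.0525  0.0652]
210 [ 0.5025 -0.0465  0.0233]
220 [ 0.5096 -0.0428  0.0155]
230 [ 0.4971 -0.0506  0.1114]
240 [ 0.4993 -0.0496  0.1184]
250 [ 0.5028 -0.048   0.1192]
260 [ 0.5066 -0.0461  0.1188]
270 [ 0.5407 -0.0276  0.0165]
280 [ 0.5448 -0.0257  0.0238]
290 [ 0.5516 -0.0223  0.0228]
```

Call:
step_arm(increments=[{"tx":0,"ty":-0.4,"tz":-15,"ax":0,"ay":0,"az":0,"claw":-1},{"tx":0,"ty":0,"tz":-15,"ax":0,"ay":0,"az":0,"claw":-1},{"tx":0,"ty":0,"tz":-5,"ax":0,"ay":0,"az":0,"claw":-1},{"tx":0,"ty":0,"tz":-4,"ax":0,"ay":0,"az":0,"claw":-1},{"tx":0,"ty":0,"tz":-4,"ax":0,"ay":0,"az":0,"claw":-1},{"tx":0,"ty":0,"tz":0,"ax":0,"ay":0,"az":0,"claw":-1}])

```text
time_s: 9.75
tcp_pos: [0.5253, -0.0402, 0.0575]
eef_rot: [180.0, -0.0, -154.1]
contact_force: [0.3, 0.5, -1.0]
gripper_width: 0.0613
```

Call:
step_arm(increments=[{"tx":0,"ty":0,"tz":-4,"ax":0,"ay":0,"az":0,"claw":-1},{"tx":0,"ty":0,"tz":-4,"ax":0,"ay":0,"az":0,"claw":-1},{"tx":0,"ty":0,"tz":0,"ax":0,"ay":0,"az":0,"claw":-1}])

```text
time_s: 10.05
tcp_pos: [0.525, -0.0406, 0.0492]
eef_rot: [180.0, -0.0, -154.1]
contact_force: [-0.9, -0.2, -1.0]
gripper_width: 0.0614
```

Entered the bore with no force. Going on down to the floor.

Call:
step_arm(increments=[{"tx":0,"ty":0,"tz":-6,"ax":0,"ay":0,"az":0,"claw":-1},{"tx":0,"ty":0,"tz":-6,"ax":0,"ay":0,"az":0,"claw":-1},{"tx":0,"ty":0,"tz":-6,"ax":0,"ay":0,"az":0,"claw":-1},{"tx":0,"ty":0,"tz":-4,"ax":0,"ay":0,"az":0,"claw":-1},{"tx":0,"ty":0,"tz":-2,"ax":0,"ay":0,"az":0,"claw":-1},{"tx":0,"ty":0,"tz":-1,"ax":0,"ay":0,"az":0,"claw":-1},{"tx":0,"ty":0,"tz":0,"ax":0,"ay":0,"az":0,"claw":-1}])

```text
time_s: 10.75
tcp_pos: [0.5254, -0.0404, 0.0246]
eef_rot: [-180.0, -0.0, -154.1]
contact_force: [0.1, -0.4, -0.5]
gripper_width: 0.0616
```

Call:
step_arm(increments=[{"tx":0,"ty":0,"tz":-1,"ax":0,"ay":0,"az":0,"claw":-1},{"tx":0,"ty":0,"tz":-1,"ax":0,"ay":0,"az":0,"claw":-1},{"tx":0,"ty":0,"tz":0,"ax":0,"ay":0,"az":0,"claw":-1}])

```text
time_s: 11.05
tcp_pos: [0.5255, -0.0404, 0.0228]
eef_rot: [-180.0, 0.0, -154.1]
contact_force: [0.5, -0.2, -0.0]
gripper_width: 0.0617
```

Call:
step_arm(increments=[{"tx":0,"ty":0,"tz":-1,"ax":0,"ay":0,"az":0,"claw":-1},{"tx":0,"ty":0,"tz":0,"ax":0,"ay":0,"az":0,"claw":-1}])

```text
time_s: 11.25
tcp_pos: [0.5255, -0.0404, 0.0227]
eef_rot: [-180.0, 0.0, -154.1]
contact_force: [-4.2, 0.9, 10.6]
gripper_width: 0.0612
```

Call:
step_arm(increments=[{"tx":0,"ty":0,"tz":-1,"ax":0,"ay":0,"az":0,"claw":-1},{"tx":0,"ty":0,"tz":0,"ax":0,"ay":0,"az":0,"claw":-1}])

```text
time_s: 11.45
tcp_pos: [0.5256, -0.0404, 0.0226]
eef_rot: [-180.0, 0.0, -154.1]
contact_force: [-8.6, 1.9, 20.6]
gripper_width: 0.0616
```

Firm contact at z = 0.0227, as expected for fully home. Releasing and rising.

Call:
step_arm(increments=[{"tx":0,"ty":0,"tz":2,"ax":0,"ay":0,"az":0,"claw":1},{"tx":0,"ty":0,"tz":0,"ax":0,"ay":0,"az":0,"claw":1},{"tx":0,"ty":0,"tz":0,"ax":0,"ay":0,"az":0,"claw":1},{"tx":0,"ty":0,"tz":0,"ax":0,"ay":0,"az":0,"claw":1},{"tx":0,"ty":0,"tz":10,"ax":0,"ay":0,"az":0,"claw":1},{"tx":0,"ty":0,"tz":25,"ax":0,"ay":0,"az":0,"claw":1},{"tx":0,"ty":0,"tz":45,"ax":0,"ay":0,"az":0,"claw":1},{"tx":20,"ty":9,"tz":45,"ax":0,"ay":0,"az":0,"claw":1},{"tx":37,"ty":17,"tz":28,"ax":0,"ay":0,"az":0,"claw":1},{"tx":0,"ty":0,"tz":45,"ax":0,"ay":0,"az":0,"claw":1},{"tx":0,"ty":0,"tz":0,"ax":0,"ay":0,"az":0,"claw":1},{"tx":0,"ty":0,"tz":0,"ax":0,"ay":0,"az":0,"claw":1}])

```text
time_s: 12.65
tcp_pos: [0.5827, -0.0142, 0.2221]
eef_rot: [-180.0, 0.1, -154.1]
contact_force: [-0.4, 0.5, -0.3]
gripper_width: 0.0875
```

```bash
cat > chk.py <<'E'
from h import *
c=cap('wrist');X=cloud(c);s=r.get_state();print(s['time_s'],s['tcp_pos'],s['eef_rot'],s['gripper_width'])
# heights inside bore, distance rings
D=np.hypot(X[...,0]-.5253,X[...,1]+.0400)
for a,b in((0,18),(22,29),(33,45)):
    m=(D>a/1e3)&(D<b/1e3);m[256:]=0;P=X[m];
    if len(P)>10: print(a,b,len(P),np.round(np.percentile(P[:,2],[10,50,90]),4))
m=(D>.0215)&(D<.0295);m[256:]=0;P=X[m];P=P[abs(P[:,2]-np.median(P[:,2]))<.006]
A=np.c_[P[:,:2]-[.5253,-.04],np.ones(len(P))];k=np.linalg.lstsq(A,P[:,2],rcond=None)[0];print('tilt deg',np.degrees(k[:2]),k[2])
E
python3 chk.py
```

```text
12.7 [ 0.5818009  -0.0144633   0.22078642] [ 1.79977210e+02  1.31433861e-02 -1.54120804e+02] 0.08770317764779026
0 18 1166 [0.0149 0.0158 0.0168]
22 29 1494 [0.0403 0.0413 0.0422]
33 45 4375 [0.015  0.0643 0.0659]
tilt deg [-0.04354537 -0.12085368] 0.04126199146699581
```

Seat ring is flat and home: top at 0.041, tilt about 0.1°. Next, a closer look at the window.

Call:
step_arm(increments=[{"tx":16,"ty":-40,"tz":0,"ax":0,"ay":0,"az":0,"claw":1},{"tx":17,"ty":-42,"tz":0,"ax":0,"ay":0,"az":0,"claw":1},{"tx":17,"ty":-42,"tz":0,"ax":0,"ay":0,"az":0,"claw":1},{"tx":16,"ty":-40,"tz":0,"ax":0,"ay":0,"az":0,"claw":1},{"tx":16,"ty":-36,"tz":0,"ax":0,"ay":0,"az":0,"claw":1},{"tx":0,"ty":0,"tz":0,"ax":0,"ay":0,"az":0,"claw":1},{"tx":0,"ty":0,"tz":0,"ax":0,"ay":0,"az":0,"claw":1},{"tx":0,"ty":0,"tz":0,"ax":0,"ay":0,"az":0,"claw":1}])

```text
time_s: 13.5
tcp_pos: [0.6635, -0.214, 0.2197]
eef_rot: [179.9, -0.1, -154.1]
contact_force: [-0.3, -0.4, -0.1]
gripper_width: 0.0876
```

Run:
```python
from h import *
c=cap('wrist','w8.png');X=cloud(c);s=r.get_state();p=s['tcp_pos'];print(s['time_s'],p,s['eef_rot'])
H,S,V=cv2.split(cv2.cvtColor(c['image'],cv2.COLOR_BGR2HSV))
m=(((H<22)&(S>110))).astype(np.uint8);m[258:]=0
d=(X[...,2]>.010).astype(np.uint8);d[258:]=0
for n,mm in(('col',m),('dep',d)):
  for cn in cv2.findContours(mm,0,1)[0]:
    if cv2.contourArea(cn)>1500:
        e=cv2.fitEllipse(cn);q=plane(c,*e[0],.018 if n=='dep' else .016);print(n,e,q,'d',np.mean(e[1])/c['fx']*.366,'delta',((q-p)*1000).round(1))
```

```text
13.55 [ 0.66371032 -0.2136362   0.22018916] [ 1.79961794e+02 -4.60307790e-02 -1.54070080e+02]
col ((311.4272766113281, 145.89120483398438), (64.63523864746094, 66.50675964355469), 171.5864715576172) [ 0.6068296  -0.24203325  0.016     ] d 0.06350696698457588 delta [ -56.9  -28.4 -204.2]
dep ((28.72493553161621, 236.46795654296875), (46.81904602050781, 82.33687591552734), 101.2545394897461) [ 0.80711377 -0.45534866  0.018     ] d 0.06254518748488654 delta [ 143.4 -241.7 -202.2]
dep ((311.5311279296875, 145.6046905517578), (64.70598602294922, 66.68750762939453), 179.46340942382812) [ 0.60655129 -0.2420597   0.018     ] d 0.06362875640228167 delta [ -57.2  -28.4 -202.2]
dep ((545.0439453125, 157.49855041503906), (146.82623291015625, 180.857666015625), 23.365175247192383) [ 0.5204243 -0.0400527  0.018    ] d 0.15868456193779357 delta [-143.3  173.6 -202.2]
dep ((58.391780853271484, 88.00909423828125), (104.81240844726562, 157.56153869628906), 111.73945617675781) [ 0.66091711 -0.469039    0.018     ] d 0.1270574935260851 delta [  -2.8 -255.4 -202.2]
```

Call:
step_arm(increments=[{"tx":-30,"ty":-15,"tz":-25,"ax":0,"ay":0,"az":0,"claw":1},{"tx":-27,"ty":-13.4,"tz":-35,"ax":0,"ay":0,"az":0,"claw":1},{"tx":0,"ty":0,"tz":-45,"ax":0,"ay":0,"az":0,"claw":1},{"tx":0,"ty":0,"tz":-45,"ax":0,"ay":0,"az":0,"claw":1},{"tx":0,"ty":0,"tz":-35,"ax":0,"ay":0,"az":0,"claw":1},{"tx":0,"ty":0,"tz":-20,"ax":0,"ay":0,"az":0,"claw":1},{"tx":0,"ty":0,"tz":-10,"ax":0,"ay":0,"az":0,"claw":1},{"tx":0,"ty":0,"tz":0,"ax":0,"ay":0,"az":0,"claw":1},{"tx":0,"ty":0,"tz":0,"ax":0,"ay":0,"az":0,"claw":1}])

```text
time_s: 14.45
tcp_pos: [0.6083, -0.2425, 0.0069]
eef_rot: [-179.9, 0.1, -154.0]
contact_force: [-0.2, -0.1, 1.0]
gripper_width: 0.0878
```

Call:
step_arm(increments=[{"tx":0,"ty":0,"tz":-4,"ax":0,"ay":0,"az":0,"claw":1},{"tx":0,"ty":0,"tz":0,"ax":0,"ay":0,"az":0,"claw":1},{"tx":0,"ty":0,"tz":0,"ax":0,"ay":0,"az":0,"claw":1}])

```text
time_s: 14.75
tcp_pos: [0.6077, -0.2429, 0.0023]
eef_rot: [-180.0, 0.1, -154.1]
contact_force: [0.6, -0.0, 0.2]
gripper_width: 0.0876
```

Call:
step_arm(increments=[{"tx":-0.5,"ty":0.5,"tz":-2,"ax":0,"ay":0,"az":0,"claw":1},{"tx":0,"ty":0,"tz":0,"ax":0,"ay":0,"az":0,"claw":1},{"tx":0,"ty":0,"tz":0,"ax":0,"ay":0,"az":0,"claw":-1},{"tx":0,"ty":0,"tz":0,"ax":0,"ay":0,"az":0,"claw":-1},{"tx":0,"ty":0,"tz":0,"ax":0,"ay":0,"az":0,"claw":-1},{"tx":0,"ty":0,"tz":0,"ax":0,"ay":0,"az":0,"claw":-1},{"tx":0,"ty":0,"tz":0,"ax":0,"ay":0,"az":0,"claw":-1},{"tx":0,"ty":0,"tz":0,"ax":0,"ay":0,"az":0,"claw":-1},{"tx":0,"ty":0,"tz":0,"ax":0,"ay":0,"az":0,"claw":-1}], newtons=30)

```text
time_s: 15.65
tcp_pos: [0.6068, -0.2423, -0.0004]
eef_rot: [180.0, -0.0, -154.1]
contact_force: [0.1, 1.0, 0.3]
gripper_width: 0.0614
```

Call:
step_arm(increments=[{"tx":0,"ty":0,"tz":5,"ax":0,"ay":0,"az":0,"claw":-1},{"tx":0,"ty":0,"tz":0,"ax":0,"ay":0,"az":0,"claw":-1},{"tx":0,"ty":0,"tz":0,"ax":0,"ay":0,"az":0,"claw":-1}])

```text
time_s: 15.95
tcp_pos: [0.6068, -0.2424, 0.0046]
eef_rot: [-180.0, 0.0, -154.1]
contact_force: [0.6, -0.2, -2.5]
gripper_width: 0.0613
```

Call:
step_arm(increments=[{"tx":0,"ty":0,"tz":20,"ax":0,"ay":0,"az":0,"claw":-1},{"tx":0,"ty":0,"tz":40,"ax":0,"ay":0,"az":0,"claw":-1},{"tx":-4,"ty":10,"tz":40,"ax":0,"ay":0,"az":0,"claw":-1},{"tx":-12,"ty":30,"tz":0,"ax":0,"ay":0,"az":0,"claw":-1},{"tx":-15,"ty":38,"tz":0,"ax":0,"ay":0,"az":0,"claw":-1},{"tx":-15,"ty":38,"tz":0,"ax":0,"ay":0,"az":0,"claw":-1},{"tx":-15,"ty":38,"tz":0,"ax":0,"ay":0,"az":0,"claw":-1},{"tx":-12,"ty":30,"tz":0,"ax":0,"ay":0,"az":0,"claw":-1},{"tx":-8.4,"ty":18.2,"tz":0,"ax":0,"ay":0,"az":0,"claw":-1},{"tx":0,"ty":0,"tz":0,"ax":0,"ay":0,"az":0,"claw":-1},{"tx":0,"ty":0,"tz":0,"ax":0,"ay":0,"az":0,"claw":-1},{"tx":0,"ty":0,"tz":0,"ax":0,"ay":0,"az":0,"claw":-1}])

```text
time_s: 17.15
tcp_pos: [0.5257, -0.0405, 0.1046]
eef_rot: [-180.0, 0.0, -154.1]
contact_force: [-0.8, 1.1, -2.0]
gripper_width: 0.0611
```

Aligned. I'll lower it in stages, keeping an eye on the force.

Call:
step_arm(increments=[{"tx":-0.3,"ty":0.2,"tz":-15,"ax":0,"ay":0,"az":0,"claw":-1},{"tx":0,"ty":0,"tz":-15,"ax":0,"ay":0,"az":0,"claw":-1},{"tx":0,"ty":0,"tz":-9,"ax":0,"ay":0,"az":0,"claw":-1},{"tx":0,"ty":0,"tz":-4,"ax":0,"ay":0,"az":0,"claw":-1},{"tx":0,"ty":0,"tz":-4,"ax":0,"ay":0,"az":0,"claw":-1},{"tx":0,"ty":0,"tz":0,"ax":0,"ay":0,"az":0,"claw":-1}])

```text
time_s: 17.75
tcp_pos: [0.5251, -0.0402, 0.0574]
eef_rot: [180.0, -0.0, -154.1]
contact_force: [-0.8, -1.2, -3.1]
gripper_width: 0.0615
```

Call:
step_arm(increments=[{"tx":0,"ty":0,"tz":-4,"ax":0,"ay":0,"az":0,"claw":-1},{"tx":0,"ty":0,"tz":-4,"ax":0,"ay":0,"az":0,"claw":-1},{"tx":0,"ty":0,"tz":-4,"ax":0,"ay":0,"az":0,"claw":-1},{"tx":0,"ty":0,"tz":-3,"ax":0,"ay":0,"az":0,"claw":-1},{"tx":0,"ty":0,"tz":0,"ax":0,"ay":0,"az":0,"claw":-1}])

```text
time_s: 18.25
tcp_pos: [0.5248, -0.04, 0.0421]
eef_rot: [180.0, -0.0, -154.1]
contact_force: [0.4, 0.2, -2.4]
gripper_width: 0.0614
```

Call:
step_arm(increments=[{"tx":0,"ty":0,"tz":-1,"ax":0,"ay":0,"az":0,"claw":-1},{"tx":0,"ty":0,"tz":-0.7,"ax":0,"ay":0,"az":0,"claw":-1},{"tx":0,"ty":0,"tz":0,"ax":0,"ay":0,"az":0,"claw":-1}])

```text
time_s: 18.55
tcp_pos: [0.5251, -0.0399, 0.0409]
eef_rot: [-180.0, 0.0, -154.1]
contact_force: [-0.6, -0.0, -2.9]
gripper_width: 0.0614
```

Call:
step_arm(increments=[{"tx":0,"ty":0,"tz":-0.8,"ax":0,"ay":0,"az":0,"claw":-1},{"tx":0,"ty":0,"tz":0,"ax":0,"ay":0,"az":0,"claw":-1}])

```text
time_s: 18.75
tcp_pos: [0.5251, -0.04, 0.0401]
eef_rot: [180.0, 0.0, -154.1]
contact_force: [0.2, -1.6, -3.1]
gripper_width: 0.0611
```

Call:
step_arm(increments=[{"tx":0,"ty":0,"tz":-0.5,"ax":0,"ay":0,"az":0,"claw":-1},{"tx":0,"ty":0,"tz":0,"ax":0,"ay":0,"az":0,"claw":-1}])

```text
time_s: 18.95
tcp_pos: [0.5251, -0.04, 0.0396]
eef_rot: [-180.0, -0.0, -154.1]
contact_force: [-0.9, -0.6, -1.8]
gripper_width: 0.0612
```

Call:
step_arm(increments=[{"tx":0,"ty":0,"tz":-0.5,"ax":0,"ay":0,"az":0,"claw":-1},{"tx":0,"ty":0,"tz":0,"ax":0,"ay":0,"az":0,"claw":-1}])

```text
time_s: 19.15
tcp_pos: [0.5252, -0.0399, 0.0395]
eef_rot: [-180.0, 0.0, -154.1]
contact_force: [-1.8, 0.1, 3.3]
gripper_width: 0.0615
```

Call:
step_arm(increments=[{"tx":0,"ty":0,"tz":-0.5,"ax":0,"ay":0,"az":0,"claw":-1},{"tx":0,"ty":0,"tz":0,"ax":0,"ay":0,"az":0,"claw":-1}])

```text
time_s: 19.35
tcp_pos: [0.5252, -0.04, 0.0395]
eef_rot: [-180.0, 0.0, -154.1]
contact_force: [-4.6, 0.6, 9.2]
gripper_width: 0.0611
```

The window is in contact at 0.0395. I'll ease off 1 mm, open the jaws, rise and check.

Call:
step_arm(increments=[{"tx":0,"ty":0,"tz":0.8,"ax":0,"ay":0,"az":0,"claw":-1},{"tx":0,"ty":0,"tz":0,"ax":0,"ay":0,"az":0,"claw":1},{"tx":0,"ty":0,"tz":0,"ax":0,"ay":0,"az":0,"claw":1},{"tx":0,"ty":0,"tz":0,"ax":0,"ay":0,"az":0,"claw":1},{"tx":0,"ty":0,"tz":0,"ax":0,"ay":0,"az":0,"claw":1},{"tx":0,"ty":0,"tz":20,"ax":0,"ay":0,"az":0,"claw":1},{"tx":0,"ty":0,"tz":45,"ax":0,"ay":0,"az":0,"claw":1},{"tx":20,"ty":9,"tz":42,"ax":0,"ay":0,"az":0,"claw":1},{"tx":37,"ty":17,"tz":28,"ax":0,"ay":0,"az":0,"claw":1},{"tx":0,"ty":0,"tz":45,"ax":0,"ay":0,"az":0,"claw":1},{"tx":0,"ty":0,"tz":0,"ax":0,"ay":0,"az":0,"claw":1},{"tx":0,"ty":0,"tz":0,"ax":0,"ay":0,"az":0,"claw":1}])

```text
time_s: 20.55
tcp_pos: [0.5826, -0.0137, 0.2203]
eef_rot: [-180.0, 0.1, -154.1]
contact_force: [-0.4, -0.4, -1.3]
gripper_width: 0.0878
```

```bash
python3 chk.py
python3 - <<'E'
from h import *
c=dict(np.load('/tmp/wrist.npz'));H,S,V=cv2.split(cv2.cvtColor(c['image'],cv2.COLOR_BGR2HSV))
m=((H<22)&(S>90)).astype(np.uint8);X=cloud(c);D=np.hypot(X[...,0]-.5253,X[...,1]+.04);m[(D>.036)|~np.isfinite(D)]=0;m[258:]=0
cn=max(cv2.findContours(m,0,1)[0],key=cv2.contourArea);e=cv2.fitEllipse(cn);print(e,plane(c,*e[0],.058))
E
```

```text
20.6 [ 0.58168233 -0.01392122  0.21904652] [ 1.79971717e+02 -1.69658952e-03 -1.54122991e+02] 0.08752259536711976
0 18 1505 [0.0563 0.0573 0.0582]
22 29 1665 [0.0563 0.0573 0.0582]
33 45 4308 [0.0151 0.0644 0.0659]
tilt deg [ 0.01729417 -0.14625362] 0.057252596592832106
((313.3092041015625, 145.45521545410156), (73.00338745117188, 75.27316284179688), 177.2000274658203) [ 0.52543577 -0.04039305  0.058     ]
```

The window is flat, centred at (0.5254,-0.0404) and at the right height. Now the pressure ring.

Call:
step_arm(increments=[{"tx":-13,"ty":-40,"tz":0,"ax":0,"ay":0,"az":0,"claw":1},{"tx":-14,"ty":-42,"tz":0,"ax":0,"ay":0,"az":0,"claw":1},{"tx":-14,"ty":-42,"tz":0,"ax":0,"ay":0,"az":0,"claw":1},{"tx":-13,"ty":-42,"tz":0,"ax":0,"ay":0,"az":0,"claw":1},{"tx":-13,"ty":-37,"tz":0,"ax":0,"ay":0,"az":0,"claw":1},{"tx":0,"ty":0,"tz":0,"ax":0,"ay":0,"az":0,"claw":1},{"tx":0,"ty":0,"tz":0,"ax":0,"ay":0,"az":0,"claw":1},{"tx":0,"ty":0,"tz":0,"ax":0,"ay":0,"az":0,"claw":1}])

```text
time_s: 21.4
tcp_pos: [0.5148, -0.2165, 0.2186]
eef_rot: [180.0, -0.1, -154.1]
contact_force: [0.6, -0.4, -0.6]
gripper_width: 0.0874
```

Run:
```python
from h import *
c=cap('wrist','w9.png');X=cloud(c);s=r.get_state();p=s['tcp_pos'];print(s['time_s'],p,s['eef_rot'])
for th,z in((.008,.016),(.022,.030)):
  d=(X[...,2]>th).astype(np.uint8);d[258:]=0
  for cn in cv2.findContours(d,0,1)[0]:
    if cv2.contourArea(cn)>900:
        e=cv2.fitEllipse(cn);q=plane(c,*e[0],z);print(th,np.round(e[0],1),np.round(e[1],1),q.round(4),'d',(np.mean(e[1])/c['fx']*(.381-z)).round(4),'delta',((q-p)*1000).round(1))
q=np.array(c['R'])@[.4575,-.244,.02]+c['t'];u,v=(q[:2]/q[2]*c['fx']+[c['cx'],c['cy']]).astype(int);print(u,v)
cv2.imwrite('pics/c9.png',cv2.resize(c['image'][max(v-90,0):v+90,u-120:u+120],None,fx=2.5,fy=2.5))
```

```text
21.45 [ 0.51509102 -0.21619342  0.21879669] [ 1.79964380e+02 -4.24390505e-02 -1.54066217e+02]
0.008 [466.1 241.9] [ 37.2 125.3] [ 0.4744 -0.0657  0.016 ] d 0.0785 delta [ -40.7  150.5 -202.8]
0.008 [ 43.3 233.9] [ 55.1 100.8] [ 0.6502 -0.4462  0.016 ] d 0.0753 delta [ 135.1 -230.  -202.8]
0.008 [210.8 181.3] [19.3 85.1] [ 0.5299 -0.3167  0.016 ] d 0.0504 delta [  14.8 -100.5 -202.8]
0.008 [311.5 148.1] [64.9 66.7] [ 0.4601 -0.2436  0.016 ] d 0.0635 delta [ -55.   -27.4 -202.8]
0.008 [485.8  54.3] [ 89.4 107.2] [ 0.3201 -0.1402  0.016 ] d 0.0949 delta [-195.    76.  -202.8]
0.008 [54.7 53.9] [120.7 132.2] [ 0.4865 -0.4833  0.016 ] d 0.1222 delta [ -28.6 -267.1 -202.8]
0.022 [ 38.3 235. ] [53.  91.7] [ 0.6459 -0.4424  0.03  ] d 0.0672 delta [ 130.8 -226.2 -188.8]
0.022 [311.4 148.5] [56.5 57.9] [ 0.4603 -0.2435  0.03  ] d 0.0531 delta [ -54.8  -27.3 -188.8]
0.022 [492.6  51. ] [79.3 94.3] [ 0.3207 -0.1404  0.03  ] d 0.0807 delta [-194.4   75.8 -188.8]
0.022 [50.5 52.3] [112.1 131.9] [ 0.4857 -0.4777  0.03  ] d 0.1133 delta [ -29.4 -261.5 -188.8]
312 145
```

View pics/c9.png

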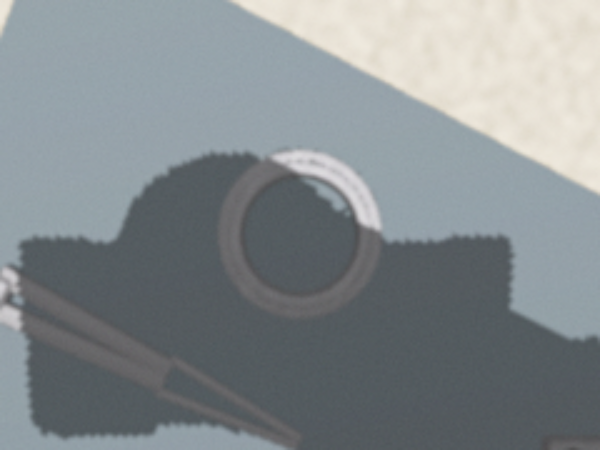

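The crop shows the 62/53 mm stepped ring, wide end down, centred at (0.460,-0.2436), with the tweezers clear of the fingers' path. Moving in to grasp.

Call:
step_arm(increments=[{"tx":-30,"ty":-15,"tz":-25,"ax":0,"ay":0,"az":0,"claw":1},{"tx":-25,"ty":-12.4,"tz":-35,"ax":0,"ay":0,"az":0,"claw":1},{"tx":0,"ty":0,"tz":-45,"ax":0,"ay":0,"az":0,"claw":1},{"tx":0,"ty":0,"tz":-45,"ax":0,"ay":0,"az":0,"claw":1},{"tx":0,"ty":0,"tz":-35,"ax":0,"ay":0,"az":0,"claw":1},{"tx":0,"ty":0,"tz":-20,"ax":0,"ay":0,"az":0,"claw":1},{"tx":0,"ty":0,"tz":-9,"ax":0,"ay":0,"az":0,"claw":1},{"tx":0,"ty":0,"tz":0,"ax":0,"ay":0,"az":0,"claw":1},{"tx":0,"ty":0,"tz":0,"ax":0,"ay":0,"az":0,"claw":1},{"tx":0,"ty":0,"tz":0,"ax":0,"ay":0,"az":0,"claw":1}])

```text
time_s: 22.45
tcp_pos: [0.4613, -0.2443, 0.0067]
eef_rot: [-179.9, 0.1, -154.1]
contact_force: [-0.0, -1.1, -0.2]
gripper_width: 0.0877
```

Call:
step_arm(increments=[{"tx":-1,"ty":0.5,"tz":-4,"ax":0,"ay":0,"az":0,"claw":1},{"tx":0,"ty":0,"tz":-3,"ax":0,"ay":0,"az":0,"claw":1},{"tx":0,"ty":0,"tz":-1,"ax":0,"ay":0,"az":0,"claw":1},{"tx":0,"ty":0,"tz":0,"ax":0,"ay":0,"az":0,"claw":1}])

```text
time_s: 22.85
tcp_pos: [0.4593, -0.2439, -0.0016]
eef_rot: [-180.0, 0.0, -154.1]
contact_force: [-3.2, 3.2, 12.0]
gripper_width: 0.0879
```

Call:
step_arm(increments=[{"tx":0,"ty":0,"tz":0,"ax":0,"ay":0,"az":0,"claw":-1},{"tx":0,"ty":0,"tz":0,"ax":0,"ay":0,"az":0,"claw":-1},{"tx":0,"ty":0,"tz":0,"ax":0,"ay":0,"az":0,"claw":-1},{"tx":0,"ty":0,"tz":0,"ax":0,"ay":0,"az":0,"claw":-1},{"tx":0,"ty":0,"tz":0,"ax":0,"ay":0,"az":0,"claw":-1},{"tx":0,"ty":0,"tz":0,"ax":0,"ay":0,"az":0,"claw":-1},{"tx":0,"ty":0,"tz":0,"ax":0,"ay":0,"az":0,"claw":-1}], newtons=40)

```text
time_s: 23.55
tcp_pos: [0.4598, -0.2439, -0.0016]
eef_rot: [-180.0, 0.1, -154.1]
contact_force: [-2.0, 2.6, 9.7]
gripper_width: 0.0611
```

Call:
step_arm(increments=[{"tx":0,"ty":0,"tz":5,"ax":0,"ay":0,"az":0,"claw":-1},{"tx":0,"ty":0,"tz":0,"ax":0,"ay":0,"az":0,"claw":-1},{"tx":0,"ty":0,"tz":0,"ax":0,"ay":0,"az":0,"claw":-1}])

```text
time_s: 23.85
tcp_pos: [0.4589, -0.2439, 0.0023]
eef_rot: [180.0, -0.0, -154.1]
contact_force: [0.3, -1.1, -1.5]
gripper_width: 0.0612
```

Gripped at 61 mm; the tips lightly touched the mat. Lifting and carrying it to the cell.

Call:
step_arm(increments=[{"tx":0,"ty":0,"tz":20,"ax":0,"ay":0,"az":0,"claw":-1},{"tx":0,"ty":0,"tz":40,"ax":0,"ay":0,"az":0,"claw":-1},{"tx":3,"ty":10,"tz":40,"ax":0,"ay":0,"az":0,"claw":-1},{"tx":10,"ty":30,"tz":0,"ax":0,"ay":0,"az":0,"claw":-1},{"tx":12,"ty":38,"tz":0,"ax":0,"ay":0,"az":0,"claw":-1},{"tx":12,"ty":38,"tz":0,"ax":0,"ay":0,"az":0,"claw":-1},{"tx":12,"ty":38,"tz":0,"ax":0,"ay":0,"az":0,"claw":-1},{"tx":10,"ty":30,"tz":0,"ax":0,"ay":0,"az":0,"claw":-1},{"tx":7,"ty":20,"tz":0,"ax":0,"ay":0,"az":0,"claw":-1},{"tx":0,"ty":0,"tz":0,"ax":0,"ay":0,"az":0,"claw":-1},{"tx":0,"ty":0,"tz":0,"ax":0,"ay":0,"az":0,"claw":-1},{"tx":0,"ty":0,"tz":0,"ax":0,"ay":0,"az":0,"claw":-1}])

```text
time_s: 25.05
tcp_pos: [0.5245, -0.0404, 0.102]
eef_rot: [180.0, -0.1, -154.1]
contact_force: [0.6, -0.3, -1.9]
gripper_width: 0.0609
```

Call:
step_arm(increments=[{"tx":0.7,"ty":0.3,"tz":-15,"ax":0,"ay":0,"az":0,"claw":-1},{"tx":0,"ty":0,"tz":-15,"ax":0,"ay":0,"az":0,"claw":-1},{"tx":0,"ty":0,"tz":-5,"ax":0,"ay":0,"az":0,"claw":-1},{"tx":0,"ty":0,"tz":-4,"ax":0,"ay":0,"az":0,"claw":-1},{"tx":0,"ty":0,"tz":-3,"ax":0,"ay":0,"az":0,"claw":-1},{"tx":0,"ty":0,"tz":0,"ax":0,"ay":0,"az":0,"claw":-1}])

```text
time_s: 25.65
tcp_pos: [0.5258, -0.0397, 0.0605]
eef_rot: [-180.0, 0.0, -154.1]
contact_force: [0.1, 0.1, -3.2]
gripper_width: 0.0608
```

Call:
step_arm(increments=[{"tx":0,"ty":0,"tz":-2,"ax":0,"ay":0,"az":0,"claw":-1},{"tx":0,"ty":0,"tz":-2,"ax":0,"ay":0,"az":0,"claw":-1},{"tx":0,"ty":0,"tz":0,"ax":0,"ay":0,"az":0,"claw":-1}])

```text
time_s: 25.95
tcp_pos: [0.5257, -0.0395, 0.0564]
eef_rot: [180.0, -0.0, -154.1]
contact_force: [-0.8, 0.3, -2.6]
gripper_width: 0.0608
```

Call:
step_arm(increments=[{"tx":-0.2,"ty":-0.3,"tz":-1,"ax":0,"ay":0,"az":0,"claw":-1},{"tx":0,"ty":0,"tz":-0.6,"ax":0,"ay":0,"az":0,"claw":-1},{"tx":0,"ty":0,"tz":0,"ax":0,"ay":0,"az":0,"claw":-1}])

```text
time_s: 26.25
tcp_pos: [0.5256, -0.0398, 0.0547]
eef_rot: [180.0, -0.0, -154.1]
contact_force: [0.2, 0.9, -2.4]
gripper_width: 0.0611
```

Call:
step_arm(increments=[{"tx":0,"ty":0,"tz":-0.6,"ax":0,"ay":0,"az":0,"claw":-1},{"tx":0,"ty":0,"tz":0,"ax":0,"ay":0,"az":0,"claw":-1}])

```text
time_s: 26.45
tcp_pos: [0.5257, -0.0399, 0.0544]
eef_rot: [-180.0, 0.0, -154.1]
contact_force: [-0.3, 0.1, 0.3]
gripper_width: 0.0608
```

Call:
step_arm(increments=[{"tx":0,"ty":0,"tz":-0.5,"ax":0,"ay":0,"az":0,"claw":-1},{"tx":0,"ty":0,"tz":0,"ax":0,"ay":0,"az":0,"claw":-1}])

```text
time_s: 26.65
tcp_pos: [0.5258, -0.0398, 0.0544]
eef_rot: [-180.0, 0.0, -154.1]
contact_force: [-3.7, 0.6, 7.6]
gripper_width: 0.0611
```

Contact at 0.0544, as predicted. Releasing, rising and checking.

Call:
step_arm(increments=[{"tx":0,"ty":0,"tz":0.5,"ax":0,"ay":0,"az":0,"claw":-1},{"tx":0,"ty":0,"tz":0,"ax":0,"ay":0,"az":0,"claw":1},{"tx":0,"ty":0,"tz":0,"ax":0,"ay":0,"az":0,"claw":1},{"tx":0,"ty":0,"tz":0,"ax":0,"ay":0,"az":0,"claw":1},{"tx":0,"ty":0,"tz":0,"ax":0,"ay":0,"az":0,"claw":1},{"tx":0,"ty":0,"tz":15,"ax":0,"ay":0,"az":0,"claw":1},{"tx":0,"ty":0,"tz":45,"ax":0,"ay":0,"az":0,"claw":1},{"tx":20,"ty":9,"tz":42,"ax":0,"ay":0,"az":0,"claw":1},{"tx":37,"ty":17,"tz":25,"ax":0,"ay":0,"az":0,"claw":1},{"tx":0,"ty":0,"tz":38,"ax":0,"ay":0,"az":0,"claw":1},{"tx":0,"ty":0,"tz":0,"ax":0,"ay":0,"az":0,"claw":1},{"tx":0,"ty":0,"tz":0,"ax":0,"ay":0,"az":0,"claw":1}])

```text
time_s: 27.85
tcp_pos: [0.5829, -0.0136, 0.2198]
eef_rot: [180.0, 0.1, -154.1]
contact_force: [-0.2, -0.1, -0.3]
gripper_width: 0.0875
```

```bash
python3 chk.py
python3 - <<'E'
from h import *
c=dict(np.load('/tmp/wrist.npz'));X=cloud(c);cv2.imwrite('pics/w10.png',c['image'])
d=((X[...,2]>.076)&(X[...,2]<.095)).astype(np.uint8);d[258:]=0
cn=max(cv2.findContours(d,0,1)[0],key=cv2.contourArea);e=cv2.fitEllipse(cn);print(e,plane(c,*e[0],.086),np.median(X[...,2][d>0]))
P=X[d>0];P=P[abs(P[:,2]-np.median(P[:,2]))<.004];k=np.linalg.lstsq(np.c_[P[:,:2],np.ones(len(P))],P[:,2],rcond=None)[0];print('tilt',np.degrees(k[:2]))
E
```

```text
27.9 [ 0.58209614 -0.01384552  0.21872203] [ 1.79969594e+02 -1.69127526e-02 -1.54122170e+02] 0.08753412856719744
0 18 1518 [0.0563 0.0572 0.0582]
22 29 1764 [0.0703 0.0841 0.0858]
33 45 4089 [0.0152 0.0645 0.066 ]
tilt deg [-0.61893292 -0.27407372] 0.08499044615668155
((313.42950439453125, 146.6627960205078), (67.1695556640625, 69.08174896240234), 0.7043029069900513) [ 0.52638144 -0.04000811  0.086     ] 0.08501448821734821
tilt [-0.12176956 -0.12484562]
```

View pics/w10.png

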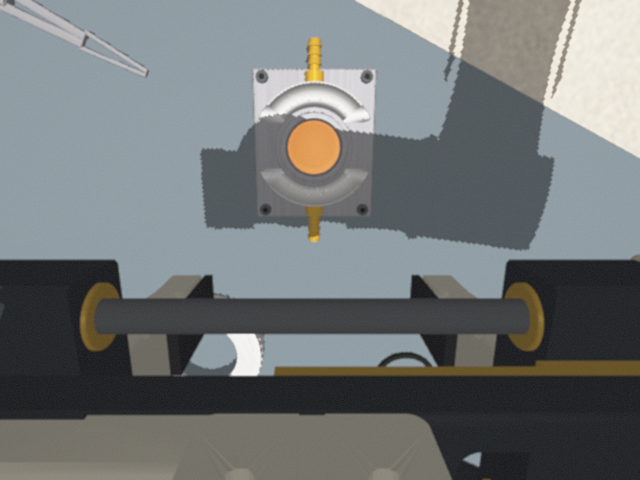

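The picture shows the pressure ring on the window, centred in the bore at (313,147). Its top is at 0.085 against 0.086 expected, with about 0.1° tilt and a centre about 1 mm off the axis. Handing in.

```bash
python3 -c "
from plant import r
print(r.close_job())"
```

```text
the job is handed in; nothing more can be done
None
```

The window seal is built and handed in at about 28 s of the 72 s allowed. From the bore floor up it is seat ring, window, then pressure ring with its wide end down, each set down with light contact and released. The job gave no verdict, so the checks below are my own wrist-camera measurements.

| Piece | Top height measured (expected) | Tilt | Off the bore axis |
|---|---|---|---|
| Seat ring | 41.3 mm (42) | about 0.1° | not measured |
| Window | 57.3 mm (58) | about 0.15° | about 0.4 mm |
| Pressure ring | 85.0 mm (86) | about 0.2° | about 1 mm |

- **Heights:** all three read 0.7–1 mm low, which is within the camera's 2 mm calibration. The heights at which the arm felt contact agreed with fully home to within about 0.5 mm.
- **Disagreement with the description:** the fingertips were about 4–7 mm behind the reported tool point, not 19 mm ahead of it. The first grasp therefore closed above the seat ring without touching it; I corrected the height and the later grasps held.
- **Fingertips on the mat:** they pressed on it with about 12 N while gripping the pressure ring.
- **Other things on the bench:** I saw no contact with any of them, but I did not measure their positions again.

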